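# Set the plate viewer's filter lever to the third click

### The job

The filter lever on top of the plate viewer was left at an unknown setting. Push it with your fingertip all the way back to its home end (the right-hand end of its slot as seen from the robot), then push it the other way, counting the clicks, and stop at the third click from home without ever going past it, leaving the lever seated there and your hand clear. Only push the lever, never take it between the fingers, and leave the dish on the window, the spare dish and the bottle where they are.

Things in the scene. Friction and masses are not known exactly. Their poses are not given: they have to be found in the camera images.
- viewer: White light-box plate viewer, 200 (x) x 260 (y) x 60 mm high, fixed. Origin: centre of its underside; z up, x away from the robot (turned up to 0.4 rad), y to the robot's left. Flat deck 60 mm above the table. The lever's straight slot runs along the viewer's y at x = -62 mm (the robot's side of the deck). A flat round lit window, 102 mm across, is centred at x = +30 mm, y = 0.
- lever (a joint): Filter lever's travel in m along the viewer's +y: 0 at home (fixed stop), 0.100 at the far stop. It rests at home and at five clicks 20 mm apart: 0.020, 0.040, 0.060 (third), 0.080, 0.100; a sprung detent draws it to the nearest. Pushing resists by 3 to 7 N; once midway to the next click the lever snaps ahead of the finger into it. It starts in click 1 or 2.
- lever_top (a point): Centre of the top of the lever's black block, 101 mm above the table. The block is 26 mm (viewer x) x 14 mm (viewer y, the way it slides) x 38 mm high, its underside 3 mm above the deck. It moves with the lever; axes as the viewer's.
- dish: Closed clear plastic culture dish with pale yellow agar, 92 mm across, 15 mm high, loose on the viewer's window. Origin: centre of its underside.
- spare_dish: The same kind of dish with brownish agar, loose on the table to the left of the viewer. Origin: centre of its underside.
- bottle: Amber bottle with white cap, 48 mm across, 85 mm high, standing loose on the table to the right of the viewer. Origin: centre of its underside.
- slot_home (a point): Point on the deck, 60 mm up, under the lever's centre when it is at home: viewer x = -62, y = -50 mm, the right-hand end of the slot seen from the robot. Beside the slot six plain dark ticks, 20 mm apart, stand at home and at clicks 1 to 5; the third click is 60 mm from here along the viewer's +y.

How it is judged:
By the outcome, as a careful person would: the job done as asked, in the order asked, and still so for the second after the job is handed in, with the robot touching nothing.
It also fails if it takes over 51 s, if anything falls off the work surface, if the arm or the gripper's body presses on something with over 40 N, if the wrist force passes 120 N, or if a joint passes its speed limit or range.

### The arm

A 6-joint arm with a two-finger parallel gripper is mounted at the origin on the work surface. World frame = base frame: x ahead of the robot, y to its left, z up, the work surface at z = 0. Lengths are in m, angles in rad, forces in N, time in s.
With the tool pointing down it reaches from about 0.4 to 0.825 m from the base axis. Payload 7 kg.
Tool frame: the origin (TCP) lies between the finger pads; the fingertips stand 11 mm ahead of it and the grasp point (between the pads) lies 8 mm behind it (arm.tips_ahead is the distance from the TCP to the fingertips, in m); z points along the fingers, x is the direction in which the jaws open and shut, and the axes are right-handed (so a half turn about z gives the same grasp; the last joint's range is limited). The gripper opens to 88 mm and grips with 3 to 60 N. Pads are 19 mm wide; open, the fingers measure 130 mm over their backs; the gripper's body (78 mm by 193 mm) begins 47 mm behind the grasp point.
Start: joints at [1.442, 0.359, 0.012, 0, -1.224, -0.288], TCP at [0.273, 0.617, 0.207] pointing down, gripper open.
Joint ranges: [-3.07, 3.07], [-1.43, 2.12], [-1.02, 1.25], [-3.03, 1.67], [-3.05, -0], [-3.03, 3.03]. Speed limits (rad/s): [2.39, 2.39, 3.01, 3.14, 3.14, 3.14].

### API

Orientations are given as [roll, pitch, yaw] about the fixed x, y, z axes, in that order (R = Rz(yaw) Ry(pitch) Rx(roll)).
In Python, from station import arm, optics, finder gives the robot as it stands. The module is installed in compiled form; this text tells all that it offers.
- The arm moves only by the tool apply_moves, never from a script. Its argument "increments" is one flat list of numbers, 6 for each row, row after row: the shift along the world's x, y, z in m, then the turn, a rotation vector about the world's x, y, z in rad. In form: [tx, ty, tz, rx, ry, rz, tx, ty, tz, rx, ry, rz, ...]. A call has 1 to 20 rows; each row shifts and turns the pose as measured when the row begins; what a row does not reach is not made up. A row lasts 1/12 s, in which the tool goes at most 41.7 mm and 7.16 degrees, less where a joint would pass 70% of its speed; a pose out of reach is approached as far as the arm can. A call with a gripper value outside its range is refused whole. "hand" is the closure, from 0 (fully open) to 1 (shut), set as the call begins (left out, the last holds). The fingers move at their own pace and stop on an object; "force" is the grip in N (left out, the last holds). Time passes only in rows, so rows that do not move let the fingers close. It gives the time, the measured TCP pose, the force and the opening at its end, in the units of the state.
- arm.get_state(): the state, without advancing time (a new reading comes with each control period).
- optics.grab_frame(name): name is "scene" or "side" or "wrist"; returns the picture (384x512x3 uint8, red, green, blue); there is no depth.
- optics.camera_model(name): a dict with "fx", "fy", "cx", "cy" (pixels), "world_to_cam" (4x4, takes a point from world to camera coordinates); the wrist camera has in their place "T_tool_cam" (4x4, takes a point from camera to tool coordinates, whose origin is the TCP and whose axes are the tool frame's). Camera axes: x right, y up, looking along -z (the intrinsics and any distortion apply to the point x, -y, -z); pixel columns grow to the right and rows downward; lengths in m; the calibration is good to about 2 mm. A picture is of the moment at which its call begins: read the wrist's pose just before it. camera_model takes no time and is no camera call.
- arm.job_done(): hands the job in, once; it reports no verdict.
Trained networks look in the newest picture that a camera, given by its name, has taken for a name from the list of things; names that differ only in an ending like _2 or _b are one class to them, and where a whole thing is asked for, a point or a joint stands for the part that bears it (a point fixed in the world has none). Each returns a list of dicts, best first, with "conf" (0 to 1); they miss things now and then, are a little off and sometimes report something else, mostly with a low value. They report only what shows in the picture. A call takes as long as a camera call.
- finder.find_in(camera, name): "box" ([left, top, right, bottom] in pixels, round what is visible of it).
- finder.landmark_of(camera, name): "point" ([column, row] in pixels: a listed point, or the origin of a listed thing).
The state is a dict: "t": time; "q": joint angles; "qd": joint speeds; "joint_efforts": joint torques, N m; "eef_pos": TCP position; "ee_rot": TCP orientation; "force": force on the tool from outside, world axes, zero at the start; "moment": the same for the moment, N m; "width": finger opening in m.
Only numpy, scipy, OpenCV 4.12 (cv2) and the standard library are available. Lean on these libraries where they do the work, as an engineer would, in place of code of your own. Each camera call takes 0.05 s, during which the arm holds its last target. There are 200 camera calls.

## Working session

There is one attempt and no reset: what is moved stays moved. The work goes in short steps, Python scripts to look and compute and a tool call to move; the robot and the scene stay as the last step left them, time stands still between calls to the robot, and variables do not carry over. Pictures are saved under pics/ and viewed, about 8 in all and at most 12, crops included, and the job is handed in when it is done.

Besides the shell and the picture viewer there is one more tool, called after "Call:" by a JSON object that holds its "fn" and its "kwargs". apply_moves: Moves the arm, as the interface text tells. Its arguments: {"type":"object","properties":{"increments":{"type":"array"},"hand":{"type":"number"},"force":{"type":"number"}},"required":["increments"]}

```bash
mkdir -p pics; cat > h.py <<'E'
import numpy as np, cv2
from station import arm, optics, finder
def ray(cam,p):
    m=optics.camera_model(cam); d=np.array([(p[0]-m['cx'])/m['fx'],-(p[1]-m['cy'])/m['fy'],-1.])
    T=np.linalg.inv(m['world_to_cam']); return T[:3,3],T[:3,:3]@d
def onz(cam,p,z):
    o,d=ray(cam,p); return o+d*(z-o[2])/d[2]
def proj(cam,P):
    m=optics.camera_model(cam); c=m['world_to_cam']@np.append(P,1); return m['fx']*c[0]/-c[2]+m['cx'], m['fy']*c[1]/c[2]+m['cy']
def save(cam,n):
    f=optics.grab_frame(cam); cv2.imwrite('pics/'+n,f[:,:,::-1]); return f
E
python3 - <<'E'
from h import *
a=save('scene','a.png');b=save('side','b.png')
cv2.imwrite('pics/ab.png',cv2.resize(np.hstack([a,b])[:,:,::-1],(800,300)))
print({k:v for k,v in optics.camera_model('scene').items()})
zs=dict(viewer=0,lever_top=.101,dish=.06,spare_dish=0,bottle=0,slot_home=.06)
for c in('scene','side'):
  for n,z in zs.items():
    for r in finder.landmark_of(c,n)[:2]: print(c,n,round(r['conf'],2),np.round(r['point']),np.round(onz(c,r['point'],z),4))
s=arm.get_state();print(s)
E
```

```text
{'fx': 438.8513265785777, 'fy': 438.8513265785777, 'cx': 244.8185435152241, 'cy': 192.5535793455778, 'world_to_cam': array([[-0.25152236,  0.9677735 , -0.01228604,  0.1187026 ],
       [-0.7444009 , -0.18532433,  0.64149996,  0.4263772 ],
       [ 0.61854976,  0.17049733,  0.76702468, -1.4584935 ],
       [ 0.        ,  0.        ,  0.        ,  1.        ]])}
scene viewer 0.98 [259. 196.] [0.5681 0.0611 0.    ]
scene viewer 0.29 [239. 162.] [ 0.4656 -0.0177  0.    ]
scene lever_top 0.47 [256. 148.] [0.5043 0.0372 0.101 ]
scene dish 0.58 [258. 190.] [0.5985 0.0669 0.06  ]
scene spare_dish 0.67 [344. 201.] [0.5349 0.27   0.    ]
scene bottle 0.6 [175. 206.] [ 0.6511 -0.1312  0.    ]
scene slot_home 0.89 [242. 161.] [0.5168 0.0047 0.06  ]
side viewer 0.59 [232. 245.] [0.5646 0.0655 0.    ]
side lever_top 0.76 [200. 227.] [0.5038 0.0454 0.101 ]
side dish 0.94 [246. 222.] [0.5964 0.067  0.06  ]
side spare_dish 0.6 [197. 181.] [0.5355 0.2702 0.    ]
side bottle 0.56 [306. 317.] [ 0.6507 -0.1313  0.    ]
side slot_home 0.79 [214. 256.] [0.5181 0.0034 0.06  ]
{'t': 0.7, 'q': array([ 1.44211226e+00,  3.58564533e-01,  1.18880587e-02, -3.16754133e-06,
       -1.22409018e+00, -2.88089592e-01]), 'qd': array([-0.00087451, -0.00068602, -0.0007498 , -0.00051775, -0.00103786,
       -0.00026624]), 'joint_efforts': array([ 5.65377813e-04, -5.82163918e+01,  2.93251240e+01,  7.00034603e+00,
        1.25141352e-02, -2.24517066e-05]), 'eef_pos': array([0.27326125, 0.61718618, 0.20687842]), 'ee_rot': array([ 3.14158137e+00,  2.76009137e-05, -1.98757107e+00]), 'force': array([ 0.10916338,  0.4499268 , -0.36351628]), 'moment': array([-0.00411131,  0.01099697, -0.03633269]), 'width': 0.08759527531152697}
```

View pics/a.png

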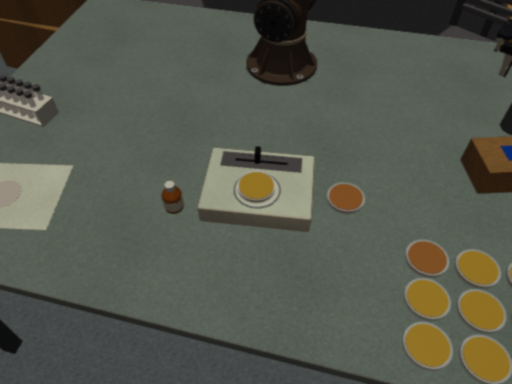

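View pics/b.png

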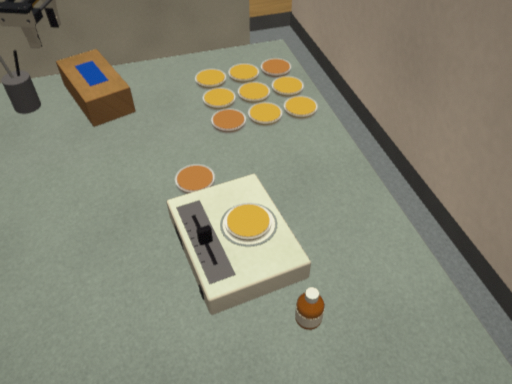

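The scene view shows the viewer's deck at about (205–315, 150–225) px, with the black lever at (257,155), the bottle at (172,197) and the spare dish at (346,197). The side view shows the lever at (204,234), near the middle of its slot. Next I'll fit the viewer's pose from its outline.

```bash
python3 - <<'E'
from h import *
from scipy.optimize import minimize
print(optics.camera_model('wrist'))
M={}
for c,f in(('scene','a.png'),('side','b.png')):
    im=cv2.imread('pics/'+f).astype(int); 
    m=((im.min(2)>125)).astype(np.uint8)
    n,l,st,ce=cv2.connectedComponentsWithStats(m)
    k=l[proj(c,[.6,.0,.06])[::-1][0].astype(int) if 0 else 0,0]
    u,v=proj(c,[.57,.06,.03]); j=min((i for i in range(1,n) if st[i,4]>300),key=lambda i:np.hypot(*(ce[i]-[u,v])))
    h=cv2.convexHull(np.argwhere(l==j)[:,::-1].astype(np.int32)); M[c]=h; print(c,st[j])
def hull(c,p):
    x,y,a=p; P=[[x+np.cos(a)*i-np.sin(a)*j,y+np.sin(a)*i+np.cos(a)*j,z] for i in(-.1,.1) for j in(-.13,.13) for z in(0,.06)]
    return cv2.convexHull(np.array([proj(c,q) for q in P],np.float32))
def cost(p,cs=('scene','side')):
    t=0
    for c in cs:
        a=hull(c,p);b=M[c].astype(np.float32); i,_=cv2.intersectConvexConvex(a,b); t+=1-i/(cv2.contourArea(a)+cv2.contourArea(b)-i)
    return t
for cs in(('scene','side'),('scene',),('side',)):
    r=min((minimize(cost,[.566,.063,a],args=(cs,),method='Nelder-Mead',options=dict(initial_simplex=[[.566,.063,a],[.576,.063,a],[.566,.073,a],[.566,.063,a+.1]],xatol=1e-5)) for a in(.1,.25)),key=lambda r:r.fun); x,y,a=r.x
    f=lambda i,j:np.round([x+np.cos(a)*i-np.sin(a)*j,y+np.sin(a)*i+np.cos(a)*j],4)
    print(cs,np.round(r.x,4),r.fun,'home',f(-.062,-.05),'c3',f(-.062,.01))
E
```

```text
{'fx': 316.09914879701313, 'fy': 316.09914879701313, 'cx': 254.61323012794898, 'cy': 191.4610019235154, 'T_tool_cam': array([[ 9.99999995e-01,  9.00598545e-05, -3.09775561e-05,
         3.98698673e-04],
       [ 7.96976343e-05, -9.69391447e-01, -2.45520296e-01,
        -6.57188969e-02],
       [-5.21409001e-05,  2.45520293e-01, -9.69391450e-01,
        -1.77609259e-01],
       [ 0.00000000e+00,  0.00000000e+00,  0.00000000e+00,
         1.00000000e+00]])}
scene [ 199  148  114   70 3814]
side [     0     39    478    345 101658]Traceback (most recent call last):
  File "<stdin>", line 21, in <module>
  File "<stdin>", line 21, in <genexpr>
    res = _minimize_neldermead(fun, x0, args, callback, bounds=bounds,
                               **options)
    fxr = func(xr)
    fx = function(np.copy(x), *(wrapper_args + args))
  File "<stdin>", line 18, in cost
  File "<stdin>", line 14, in hull
  File "h.py", line 9, in proj
    m=optics.camera_model(cam); c=m['world_to_cam']@np.append(P,1); return m['fx']*c[0]/-c[2]+m['cx'], m['fy']*c[1]/c[2]+m['cy']
ValueError: time passes only in moves, steps and waits
```

```bash
sed -i 's/^def ray/from functools import cache\nCM=cache(optics.camera_model)\ndef ray/; s/m=optics.camera_model(cam)/m=CM(cam)/' h.py; cat > fit.py <<'E'
from h import *
from scipy.optimize import minimize
M={}
for c,f in(('scene','a.png'),('side','b.png')):
    im=cv2.imread('pics/'+f).astype(int); B,G,R=im[...,0],im[...,1],im[...,2]
    if c=='side': print('px',im[245,232],im[290,120],im[284,260])
    m=((R>=G)&(B>90)).astype(np.uint8) if c=='side' else (im.min(2)>125).astype(np.uint8)
    n,l,st,ce=cv2.connectedComponentsWithStats(m)
    u,v=proj(c,[.57,.06,.03]); j=min((i for i in range(1,n) if st[i,4]>300),key=lambda i:np.hypot(*(ce[i]-[u,v])))
    M[c]=cv2.convexHull(np.argwhere(l==j)[:,::-1].astype(np.int32)); print(c,st[j])
def hull(c,p):
    x,y,a=p; P=[[x+np.cos(a)*i-np.sin(a)*j,y+np.sin(a)*i+np.cos(a)*j,z] for i in(-.1,.1) for j in(-.13,.13) for z in(0,.06)]
    return cv2.convexHull(np.array([proj(c,q) for q in P],np.float32))
def cost(p,cs=('scene','side')):
    t=0
    for c in cs:
        a=hull(c,p);b=M[c].astype(np.float32); i,_=cv2.intersectConvexConvex(a,b); t+=1-i/(cv2.contourArea(a)+cv2.contourArea(b)-i)
    return t
for cs in(('scene','side'),('scene',),('side',)):
    r=min((minimize(cost,[.566,.063,a],args=(cs,),method='Nelder-Mead',options=dict(initial_simplex=[[.566,.063,a],[.576,.063,a],[.566,.073,a],[.566,.063,a+.1]],xatol=1e-5)) for a in(.1,.25)),key=lambda r:r.fun); x,y,a=r.x
    f=lambda i,j:np.round([x+np.cos(a)*i-np.sin(a)*j,y+np.sin(a)*i+np.cos(a)*j],4)
    print(cs,np.round(r.x,4),r.fun,'home',f(-.062,-.05),'c3',f(-.062,.01))
E
python3 fit.py
```

```text
scene [ 199  148  114   70 3814]
px [194 223 222] [130 147 138] [ 96 114 121]
side [223 202  52  43 698]
('scene', 'side') [0.5408 0.0573 0.0624] 1.1015752754335695 home [0.482  0.0035] c3 [0.4783 0.0634]
('scene',) [0.5221 0.0509 0.1168] 0.20257963225998454 home [ 0.4664 -0.006 ] c3 [0.4594 0.0536]
('side',) [ 0.6707  0.1779 -0.174 ] 0.8302397804740402 home [0.6009 0.1394] c3 [0.6113 0.1985]
```

```bash
sed -i "s/m=((R>=G)&(B>90)).*/m=((R>=G-4)\&(R-B<60)\&(R>80)).astype(np.uint8)/" fit.py; python3 fit.py
```

```text
scene [ 197  147  118   75 4884]
px [194 223 222] [130 147 138] [ 96 114 121]
side [  166   164   145   151 11273]
('scene', 'side') [0.569  0.0607 0.113 ] 0.2912092781499346 home [0.5131 0.004 ] c3 [0.5063 0.0636]
('scene',) [0.53   0.0544 0.1142] 0.15116268765139107 home [ 0.4741 -0.0024] c3 [0.4673 0.0572]
('side',) [0.5695 0.0628 0.1208] 0.09341496803619842 home [0.514  0.0057] c3 [0.5067 0.0653]
```

Call:
{"fn": "apply_moves", "kwargs": {"increments": [0.0125,-0.031,0.003,0,0,-0.053,0.0125,-0.031,0.003,0,0,-0.053,0.0125,-0.031,0.003,0,0,-0.053,0.0125,-0.031,0.003,0,0,-0.053,0.0125,-0.031,0.003,0,0,-0.053,0.0125,-0.031,0.003,0,0,-0.053,0.0125,-0.031,0.003,0,0,-0.053,0.0125,-0.031,0.003,0,0,-0.053,0.0125,-0.031,0.003,0,0,-0.053,0.0125,-0.031,0.003,0,0,-0.053,0.0125,-0.031,0.003,0,0,-0.053,0.0125,-0.031,0.003,0,0,-0.053,0.0125,-0.031,0.003,0,0,-0.053,0.0125,-0.031,0.003,0,0,-0.053,0.0125,-0.031,0.003,0,0,-0.053,0.0125,-0.031,0.003,0,0,-0.053,0.0125,-0.031,0.003,0,0,-0.053,0.0125,-0.031,0.003,0,0,-0.053,0,0,0,0,0,0,0,0,0,0,0,0], "hand": 1}}

```text
t: 2.37
eef_pos: [0.5023, 0.0316, 0.2652]
ee_rot: [3.14, 0.009, -2.986]
force: [-0.2, 0.3, -0.7]
width: 0.0007
```

```bash
cat >> h.py <<'E'
from scipy.spatial.transform import Rotation as Ro
def wray(s,p):
    m=CM('wrist'); d=np.array([(p[0]-m['cx'])/m['fx'],-(p[1]-m['cy'])/m['fy'],-1.]); T=m['T_tool_cam']
    R=Ro.from_euler('xyz',s['ee_rot']).as_matrix(); return s['eef_pos']+R@T[:3,3], R@T[:3,:3]@d
def wonz(s,p,z):
    o,d=wray(s,p); return o+d*(z-o[2])/d[2]
E
cat > w.py <<'E'
import sys
from h import *
s=arm.get_state(); save('wrist',sys.argv[1])
print(s['t'],s['eef_pos'],s['ee_rot'],s['force'],s['width'])
for n,z in dict(viewer=0,lever_top=.101,dish=.06,slot_home=.06).items():
    for r in finder.landmark_of('wrist',n)[:2]: print(n,round(r['conf'],2),np.round(r['point'],1),np.round(wonz(s,r['point'],z),4))
E
python3 w.py w1.png
```

```text
2.3667 [0.50227742 0.03164473 0.2651684 ] [ 3.13984564  0.00885844 -2.98621328] [-0.23845324  0.31362446 -0.65918005] 0.0006993518308274871
viewer 0.93 [207.2 170.1] [0.5688 0.0577 0.    ]
lever_top 0.57 [248.1 178.5] [0.5097 0.039  0.101 ]
dish 0.87 [177.7 174.3] [0.5963 0.0561 0.06  ]
slot_home 0.92 [248.7 142.5] [0.5155 0.0039 0.06  ]
```

View pics/w1.png

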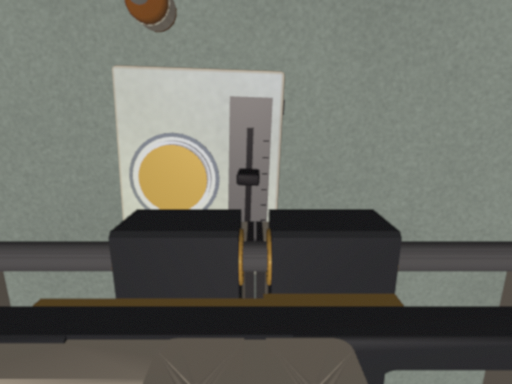

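The wrist view shows the slot running up the picture, with home at about (249,142). The lever is at (248,177) and the ticks run along column 265. I'll enlarge that crop to measure the deck edge and the ticks.

```bash
python3 - <<'E'
from h import *
s=arm.get_state(); im=cv2.imread('pics/w1.png')
cv2.imwrite('pics/w1c.png',cv2.resize(im[60:230,210:300],None,fx=3.4,fy=3.4,interpolation=cv2.INTER_CUBIC))
g=im.mean(2)
p=g[95:225,264:268].mean(1); print('tick rows',[(95+i,round(p[i])) for i in range(1,len(p)-1) if p[i]<p[i-1] and p[i]<=p[i+1] and p[i]<p.mean()])
def edge(pts):
    W=np.array([wonz(s,q,.06)[:2] for q in pts]); v=cv2.fitLine(W.astype(np.float32),cv2.DIST_HUBER,0,1e-4,1e-4).ravel(); return W,v
# deck top edge (viewer y=-130): row of max gradient
top=[(c,40+np.argmax(np.diff(g[40:95,c]))+.5) for c in range(125,275,5)]
W,v=edge(top); print('yaw from right end edge',np.arctan2(v[1],v[0]),v[2:])
lef=[(100+np.argmax(np.diff(g[r,100:135]))+.5,r) for r in range(80,200,5)]
W,v=edge(lef); print('far edge dir',np.arctan2(-v[0],v[1]),v[2:])
rig=[(272+np.argmin(np.diff(g[r,272:292]))+.5,r) for r in range(80,200,5) if not 95<r<120]
W,v=edge(rig); print('near edge dir',np.arctan2(-v[0],v[1]),v[2:])
for r in(139,156,172,188,204): print(r,wonz(s,(265,r),.06))
E
```

```text
tick rows [(141, 95), (153, 120), (157, 91), (164, 117), (166, 117), (168, 117), (173, 91), (177, 115), (181, 115), (184, 115), (189, 98), (194, 116), (198, 118), (205, 106)]
yaw from right end edge 0.12571551 [ 0.59454596 -0.06591912]
far edge dir -3.0183928 [0.6744416 0.009996 ]
near edge dir -3.0162032 [ 0.47948223 -0.00920338]
139 [ 0.49639437 -0.00085442  0.06      ]
156 [0.49297003 0.01928473 0.06      ]
172 [0.48966257 0.03873654 0.06      ]
188 [0.48626987 0.05868962 0.06      ]
204 [0.4827886  0.07916361 0.06      ]
```

View pics/w1c.png

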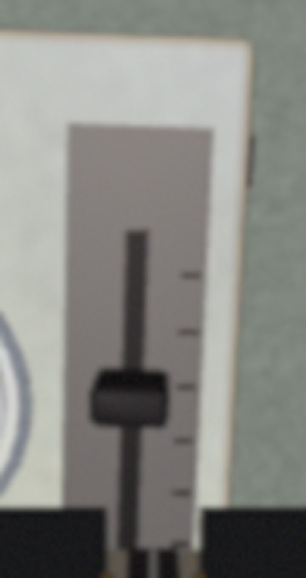

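Viewer fit: yaw is 0.125 and home is at about (0.513, 0.005). The lever is at click 2. I'll descend on its left side.

Call:
{"fn": "apply_moves", "kwargs": {"increments": [0,0.015,-0.02,0,0,-0.01,0,0.015,-0.02,0,0,-0.01,0,0.015,-0.02,0,0,-0.01,0,0.015,0,0,0,0,0,0,0,0,0,0,0,0,0,0,0,0]}}

```text
t: 3.12
eef_pos: [0.5, 0.1022, 0.2034]
ee_rot: [3.14, 0.011, -3.001]
force: [0.0, -1.3, 0.2]
width: 0.0004
```

Call:
{"fn": "apply_moves", "kwargs": {"increments": [0,-0.004,-0.025,0,0.005,-0.008,0,-0.004,-0.025,0,0.005,-0.008,0,0,-0.025,0,0,0,0,0,-0.02,0,0,0,0,0,-0.01,0,0,0,0,0,0,0,0,0,0,0,0,0,0,0]}}

```text
t: 3.7
eef_pos: [0.5013, 0.0966, 0.099]
ee_rot: [3.136, 0.009, -3.008]
force: [-0.2, 0.1, 0.2]
width: 0.0007
```

```bash
cat > st.py <<'E'
from h import *
s=arm.get_state();a=.125;p=s['eef_pos']
print('t',s['t'],'x\'',p[0]*np.cos(a)+p[1]*np.sin(a),'y\'',-p[0]*np.sin(a)+p[1]*np.cos(a),'z',p[2],s['ee_rot'],'Fy\'',-s['force'][0]*np.sin(a)+s['force'][1]*np.cos(a),s['force'])
E
python3 st.py
```

```text
t 3.7 x' 0.5094447606653171 y' 0.03334172065080797 z 0.09903730092595736 [ 3.1357535   0.00937021 -3.00823717] Fy' 0.1046068003833208 [-0.22676628  0.07693505  0.1662712 ]
```

Call:
{"fn": "apply_moves", "kwargs": {"increments": [0,0,-0.012,0,0,-0.005,0.0006,-0.005,0,0,0,0,0.0006,-0.005,0,0,0,0,0.0006,-0.005,0,0,0,0,0.0006,-0.005,0,0,0,0,0.0006,-0.005,0,0,0,0,0,0,0,0,0,0]}}

```text
t: 4.28
eef_pos: [0.5083, 0.0706, 0.094]
ee_rot: [3.133, 0.019, -3.01]
force: [-0.3, 0.1, -0.4]
width: 0.0007
```

```bash
python3 st.py
```

```text
t 4.2833 x' 0.5131343665349622 y' 0.006723683144054568 z 0.09401171401467098 [ 3.13318014  0.01877529 -3.00995315] Fy' 0.1644040845977979 [-0.33109316  0.12409335 -0.35301772]
```

Call:
{"fn": "apply_moves", "kwargs": {"increments": [-0.003,0,-0.007,-0.008,0.018,-0.005,0,0,0,0,0,0,0.0002,-0.003,0,0,0,0,0.0002,-0.003,0,0,0,0,0.0002,-0.003,0,0,0,0,0,0,0,0,0,0]}}

```text
t: 4.78
eef_pos: [0.5059, 0.0606, 0.0867]
ee_rot: [3.139, -0.002, -3.016]
force: [-0.8, -1.0, -0.2]
width: 0.0001
```

```bash
python3 st.py
```

```text
t 4.7833 x' 0.509527861934075 y' -0.002993836677333467 z 0.08666269075157362 [ 3.13928633e+00 -1.76367834e-03 -3.01582689e+00] Fy' -0.838960907289856 [-0.83326708 -0.95026252 -0.18454752]
```

Call:
{"fn": "apply_moves", "kwargs": {"increments": [0.0003,-0.002,0,0,0,0,0.0003,-0.002,0,0,0,0,0.0003,-0.002,0,0,0,0]}}

```text
t: 5.03
eef_pos: [0.5069, 0.0542, 0.0866]
ee_rot: [3.139, -0.002, -3.016]
force: [0.4, -0.5, 0.8]
width: 0.0003
```

```bash
python3 st.py
```

```text
t 5.0333 x' 0.5096645368653738 y' -0.00944323245427231 z 0.08663477018435595 [ 3.13933734e+00 -1.81719355e-03 -3.01560020e+00] Fy' -0.591683857245392 [ 0.42493929 -0.54294087  0.75318757]
```

Call:
{"fn": "apply_moves", "kwargs": {"increments": [0.0003,-0.002,0,0,0,0,0.0003,-0.002,0,0,0,0]}}

```text
t: 5.2
eef_pos: [0.5075, 0.0498, 0.0867]
ee_rot: [3.139, -0.002, -3.015]
force: [1.1, -0.5, -0.3]
width: 0.0004
```

```bash
python3 st.py; python3 w.py w2.png
```

```text
t 5.2 x' 0.5097887619153084 y' -0.01390072977297322 z 0.08672409880457502 [ 3.13929727e+00 -1.64473292e-03 -3.01545613e+00] Fy' -0.632560569029651 [ 1.11001604 -0.49805561 -0.341298  ]
5.2 [0.50754429 0.04976551 0.0867241 ] [ 3.13929727e+00 -1.64473292e-03 -3.01545613e+00] [ 1.11001604 -0.49805561 -0.341298  ] 0.00041143460213563396
viewer 0.59 [180.8 186.6] [0.5705 0.0545 0.    ]
lever_top 0.72 [250.7 218.8] [0.5106 0.0407 0.101 ]
dish 0.63 [117.8 208.1] [0.5993 0.0587 0.06  ]
slot_home 0.92 [250.9 135.5] [ 0.5161 -0.0007  0.06  ]
```

View pics/w2.png

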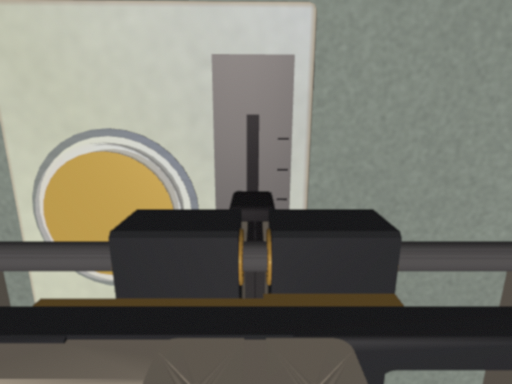

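Call:
{"fn": "apply_moves", "kwargs": {"increments": [0.0002,-0.0015,0,0,0,0,0.0002,-0.0015,0,0,0,0]}}

```text
t: 5.62
eef_pos: [0.508, 0.0471, 0.0867]
ee_rot: [3.139, -0.002, -3.015]
force: [0.1, 0.3, 0.1]
width: 0.0001
```

```bash
python3 st.py
```

```text
t 5.6167 x' 0.5098665666913896 y' -0.016580082943483197 z 0.08671762217132993 [ 3.13922896e+00 -1.57595899e-03 -3.01511901e+00] Fy' 0.24273292698504811 [0.11846613 0.25952758 0.13932334]
```

```bash
cat > lv.py <<'E'
from h import *
s=arm.get_state();a=.125
for c in('wrist','scene','side'):
    f=save(c,'l_%s.png'%c)
    for r in finder.landmark_of(c,'lever_top')[:1]:
        P=wonz(s,r['point'],.101) if c=='wrist' else onz(c,r['point'],.101)
        print(c,round(r['conf'],2),np.round(r['point'],1),"y'",-P[0]*np.sin(a)+P[1]*np.cos(a),"x'",P[0]*np.cos(a)+P[1]*np.sin(a))
f=cv2.imread('pics/l_side.png')[150:330,130:350]; cv2.imwrite('pics/l_side_c.png',cv2.resize(f,None,fx=3,fy=3,interpolation=cv2.INTER_CUBIC))
E
python3 lv.py
```

```text
wrist 0.87 [254.8 225.4] y' -0.02214985881852332 x' 0.5095586293749762
scene 0.59 [258.4 152. ] y' -0.018093792445256086 x' 0.5192512422546466
side 0.68 [203.2 227.5] y' -0.02155635990305356 x' 0.5105187161056423
```

View pics/l_side_c.png

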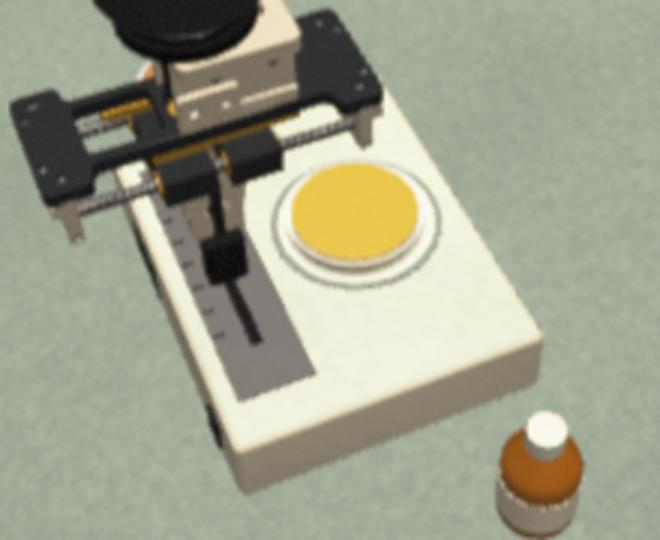

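```bash
python3 - <<'E'
from h import *
s=arm.get_state();p=s['eef_pos'];R=Ro.from_euler('xyz',s['ee_rot']).as_matrix()
im=cv2.imread('pics/l_side.png')[170:260,160:260]; k=6
im=cv2.resize(im,None,fx=k,fy=k,interpolation=cv2.INTER_CUBIC)
def dot(P,col):
    u,v=proj('side',P); cv2.circle(im,(int((u-160+.5)*k),int((v-170+.5)*k)),3,col,-1); 
dot(p+R@[0,0,.011],(0,0,255)); dot(p,(0,255,0)); 
for x in(-.02,.02): dot(p+R@[x,0,.011],(0,128,255))
for y in(-.0095,.0095): dot(p+R@[0,y,.011],(255,0,255))
a=.125;xv=np.array([np.cos(a),np.sin(a),0]);yv=np.array([-np.sin(a),np.cos(a),0])
for i in(-.013,.013):
  for j in(-.007,.007):
    for z in(.063,.101): dot(.51*xv+i*xv+(-.020+j)*yv+[0,0,z],(255,255,0))
cv2.imwrite('pics/dbg.png',im)
E
```

```text
(no output)
```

View pics/dbg.png

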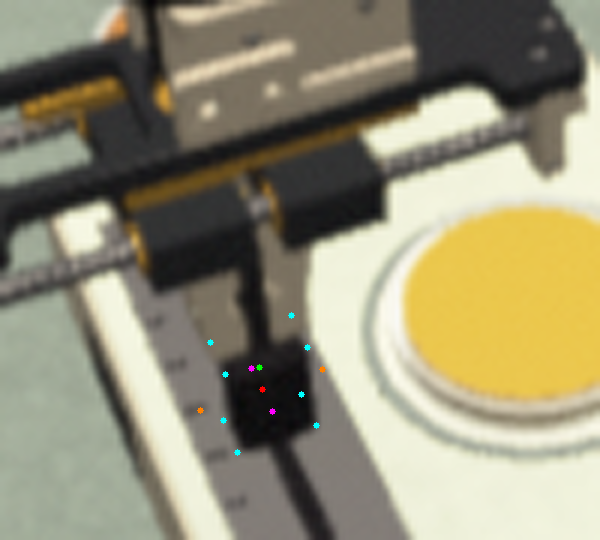

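```bash
python3 - <<'E'
from h import *
k=5
c=lambda f:cv2.resize(cv2.imread('pics/'+f)[200:260,175:245],None,fx=k,fy=k,interpolation=cv2.INTER_CUBIC)
w=lambda f,r0:cv2.resize(cv2.imread('pics/'+f)[r0:r0+50,215:295],None,fx=k,fy=k,interpolation=cv2.INTER_CUBIC)
A=np.hstack([c('b.png'),c('l_side.png')]); B=np.hstack([w('w1.png',160)[:, :350],w('l_wrist.png',180)[:,:350]])
cv2.imwrite('pics/cmp.png',np.vstack([A,B]))
E
```

```text
(no output)
```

View pics/cmp.png

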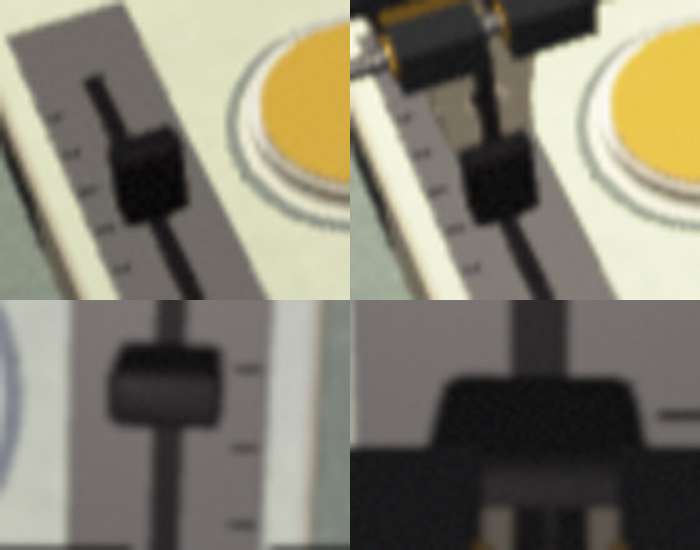

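```bash
python3 -c "
from h import *
print(arm.tips_ahead)"; python3 st.py
```

```text
0.011
t 5.9167 x' 0.5098986194394355 y' -0.0165515119858052 z 0.08674492929251257 [ 3.13919371e+00 -1.50557416e-03 -3.01542421e+00] Fy' -0.546582175219736 [ 1.09014684 -0.41389778 -0.17563559]
```

Call:
{"fn": "apply_moves", "kwargs": {"increments": [0.0003,-0.002,0,0,0,0,0.0003,-0.002,0,0,0,0,0,0,0,0,0,0]}}

```text
t: 6.17
eef_pos: [0.5086, 0.043, 0.0867]
ee_rot: [3.139, -0.002, -3.015]
force: [-0.3, -0.2, 0.6]
width: 0.0004
```

```bash
python3 st.py; python3 lv.py
```

```text
t 6.1667 x' 0.5099771682111978 y' -0.020769375845255587 z 0.08671875721336109 [ 3.13918834e+00 -1.57989612e-03 -3.01494871e+00] Fy' -0.1270666546723119 [-0.33744481 -0.17046754  0.63702131]
wrist 0.55 [253.8 229.9] y' -0.023711679830625942 x' 0.5102155860911529
scene 0.58 [257.1 149.7] y' -0.022060980835222052 x' 0.5118294668630352
side 0.65 [205.  228.2] y' -0.024468615435904506 x' 0.5129463783267257
```

```bash
python3 - <<'E'
from h import *
k=7
A=cv2.resize(cv2.imread('pics/l_side.png')[195:260,170:225],None,fx=k,fy=k,interpolation=cv2.INTER_CUBIC)
B=cv2.resize(cv2.imread('pics/l_scene.png')[125:190,225:283],None,fx=k,fy=k,interpolation=cv2.INTER_CUBIC)
A=np.hstack([A,B]); A=np.clip(255*(A/255.)**.5,0,255).astype(np.uint8)
print(A.shape);cv2.imwrite('pics/cmp2.png',A)
E
```

```text
(455, 791, 3)
```

View pics/cmp2.png

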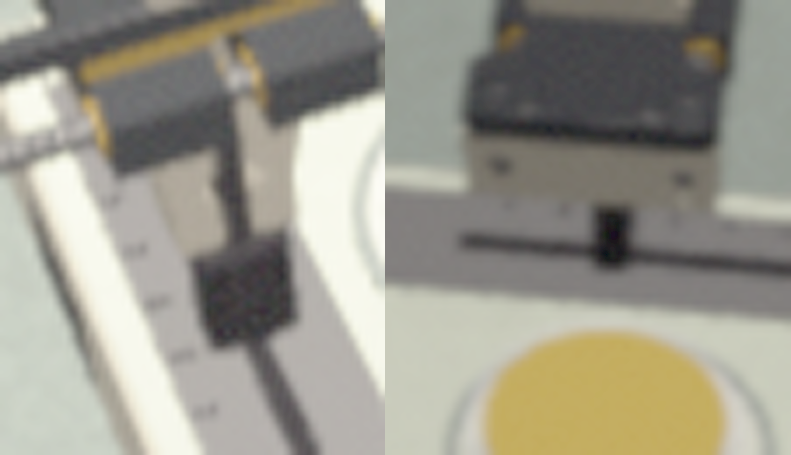

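Call:
{"fn": "apply_moves", "kwargs": {"increments": [-0.001,0.008,0,0,0,0,-0.001,0.008,0,0,0,0,-0.001,0.008,0,0,0,0,-0.001,0.008,0,0,0,0,-0.001,0.004,0,0,0,0,0,0,0,0,0,0,0,0,0,0,0,0]}}

```text
t: 7.05
eef_pos: [0.503, 0.0841, 0.0868]
ee_rot: [3.139, -0.001, -3.014]
force: [0.1, 0.3, -0.2]
width: 0.0004
```

```bash
python3 st.py; python3 lv.py; python3 - <<'E'
from h import *
s=arm.get_state();p=s['eef_pos'];R=Ro.from_euler('xyz',s['ee_rot']).as_matrix()
im=cv2.imread('pics/l_side.png')[170:260,150:250]; k=6
im=cv2.resize(im,None,fx=k,fy=k,interpolation=cv2.INTER_CUBIC)
for z,col in((.011,(0,0,255)),(0,(0,255,0)),(-.008,(255,0,0)),(-.02,(255,0,255))):
  for x in(-.021,.021):
    u,v=proj('side',p+R@[x,0,z]); cv2.circle(im,(int((u-150+.5)*k),int((v-170+.5)*k)),3,col,-1)
cv2.imwrite('pics/dbg2.png',im)
E
```

```text
t 7.05 x' 0.5095620266538465 y' 0.02074965741245592 z 0.08681818270688985 [ 3.13904254e+00 -1.14659117e-03 -3.01356328e+00] Fy' 0.25753835837636213 [ 0.07585858  0.26909558 -0.2008666 ]
wrist 0.8 [252.1 156.3] y' -0.02280630062399463 x' 0.5107732518951076
scene 0.56 [259.4 151.7] y' -0.015821436744279715 x' 0.5179598864407825
side 0.55 [201.7 226.8] y' -0.01886065072196303 x' 0.5085827648961445
```

View pics/dbg2.png

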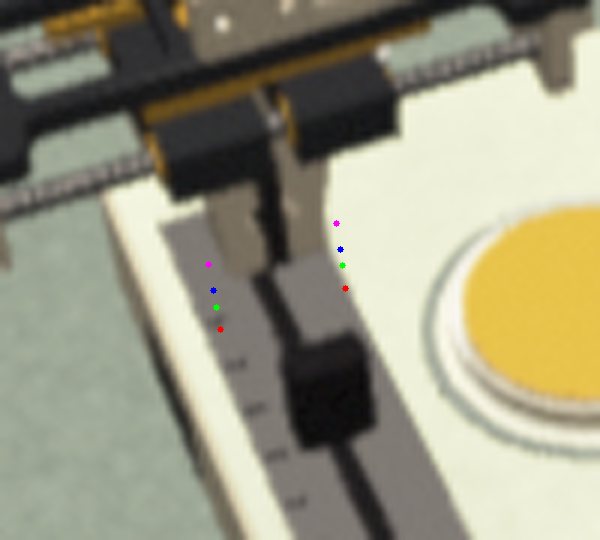

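The overlay shows the real fingertips at about (285,265), against the (283,308) expected from `tips_ahead`. They stand roughly 20–25 mm higher than stated, so they passed over the lever without touching it. I'll descend further and watch the force.

Call:
{"fn": "apply_moves", "kwargs": {"increments": [0,0,-0.005,0,0,0,0,0,-0.005,0,0,0,0,0,-0.003,0,0,0,0,0,0,0,0,0]}}

```text
t: 7.68
eef_pos: [0.5031, 0.0825, 0.0724]
ee_rot: [3.139, -0.001, -3.017]
force: [-0.1, 0.2, 0.3]
width: 0.0003
```

```bash
python3 st.py
```

```text
t 7.6833 x' 0.5094789269952174 y' 0.019105040182979205 z 0.07242465959699135 [ 3.13884478e+00 -1.06055545e-03 -3.01654205e+00] Fy' 0.17978123163903573 [-0.10895265  0.16750451  0.31165905]
```

Call:
{"fn": "apply_moves", "kwargs": {"increments": [0,0,-0.0015,0,0,0,0,0,-0.0015,0,0,0]}}

```text
t: 7.85
eef_pos: [0.503, 0.0822, 0.0688]
ee_rot: [3.139, -0.002, -3.017]
force: [0.4, -0.4, 0.1]
width: 0.0006
```

```bash
python3 st.py; python3 - <<'E'
from h import *
s=arm.get_state();p=s['eef_pos'];R=Ro.from_euler('xyz',s['ee_rot']).as_matrix()
im=save('side','s3.png')[:,:,::-1][170:260,150:250]; k=6
im=cv2.resize(im,None,fx=k,fy=k,interpolation=cv2.INTER_CUBIC)
for z,col in((.011,(0,0,255)),(0,(0,255,0)),(-.01,(255,0,0)),(-.02,(255,0,255))):
  for x in(-.012,.012):
    u,v=proj('side',p+R@[x,0,z]); cv2.circle(im,(int((u-150+.5)*k),int((v-170+.5)*k)),3,col,-1)
cv2.imwrite('pics/dbg3.png',im)
E
```

```text
t 7.85 x' 0.5092838307837892 y' 0.018855605926805824 z 0.06884921128116052 [ 3.13924412e+00 -1.79947474e-03 -3.01679292e+00] Fy' -0.449917572865585 [ 0.37524765 -0.40630379  0.05556038]
```

View pics/dbg3.png

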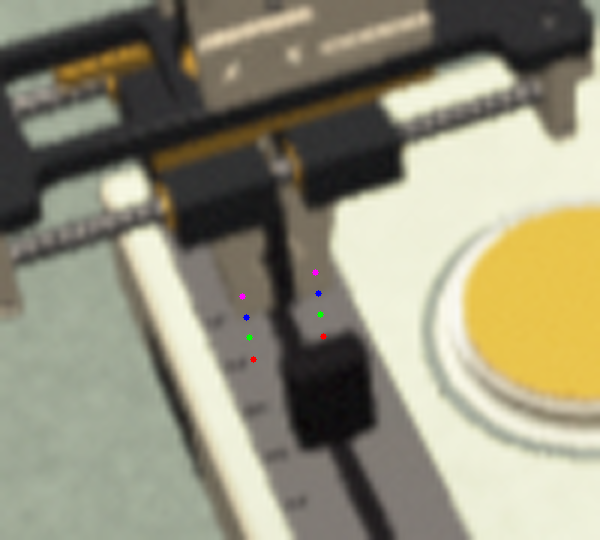

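The tips show at rows of about 285–305, roughly 17 mm above the TCP, so they are now near z = 0.085. I'll go down another 7 mm and then push to the right.

Call:
{"fn": "apply_moves", "kwargs": {"increments": [0,0,-0.003,0,0,0,0,0,-0.003,0,0,0,0,0,-0.0005,0,0,0,0.0005,-0.004,0,0,0,0,0.0005,-0.004,0,0,0,0,0,0,0,0,0,0]}}

```text
t: 8.4
eef_pos: [0.504, 0.0737, 0.0613]
ee_rot: [3.139, -0.002, -3.016]
force: [-0.2, -0.2, 0.7]
width: 0.0002
```

```bash
python3 st.py
```

```text
t 8.4 x' 0.5092378543992747 y' 0.010295241687197046 z 0.06134948577624215 [ 3.13936913e+00 -2.09302834e-03 -3.01599235e+00] Fy' -0.1326044733100779 [-0.20526166 -0.15943942  0.69835031]
```

Contact should come at y' of about −0.004 to −0.006.

Call:
{"fn": "apply_moves", "kwargs": {"increments": [0.0005,-0.004,0,0,0,0,0.0005,-0.004,0,0,0,0,0.0003,-0.002,0,0,0,0,0.0003,-0.002,0,0,0,0]}}

```text
t: 8.73
eef_pos: [0.506, 0.0603, 0.0617]
ee_rot: [3.139, -0.001, -3.016]
force: [0.3, 0.6, 0.1]
width: 0.0005
```

```bash
python3 st.py
```

```text
t 8.7333 x' 0.5095470786196786 y' -0.0032069938239028956 z 0.06172797425787209 [ 3.13918329e+00 -1.41685447e-03 -3.01630339e+00] Fy' 0.5376330667843765 [0.32464468 0.58265412 0.14197806]
```

Call:
{"fn": "apply_moves", "kwargs": {"increments": [0.0003,-0.002,0,0,0,0,0.0003,-0.002,0,0,0,0]}}

```text
t: 8.9
eef_pos: [0.5066, 0.0561, 0.0618]
ee_rot: [3.138, -0.001, -3.017]
force: [-3.0, 4.6, 0.7]
width: 0.0001
```

```bash
python3 st.py
```

```text
t 8.9 x' 0.5096792173295532 y' -0.007452479348870403 z 0.06181064105974394 [ 3.13840191e+00 -1.10291078e-03 -3.01700175e+00] Fy' 4.986257227521461 [-3.01368417  4.6467827   0.67590933]
```

Call:
{"fn": "apply_moves", "kwargs": {"increments": [0.0003,-0.0025,0,0,0,0,0.0003,-0.0025,0,0,0,0,0.0003,-0.0025,0,0,0,0,0.0003,-0.0025,0,0,0,0,0.0003,-0.0025,0,0,0,0,0.0003,-0.0025,0,0,0,0]}}

```text
t: 9.4
eef_pos: [0.5085, 0.0419, 0.0619]
ee_rot: [3.136, -0.0, -3.017]
force: [-0.3, 0.2, -1.0]
width: -0.0
```

```bash
python3 st.py; python3 lv.py
```

```text
t 9.4 x' 0.509705868045349 y' -0.021867146335464875 z 0.06193039642152804 [ 3.13577320e+00 -3.55577631e-04 -3.01684668e+00] Fy' 0.2735346268586763 [-0.25705844  0.2433849  -0.97499454]
wrist 0.75 [253.8 214.8] y' -0.04204183402479194 x' 0.5098390873692458
side 0.55 [205.2 235.2] y' -0.04005283727248616 x' 0.5077682643085578
```

The lever has snapped to click 1. I'll continue toward home.

Call:
{"fn": "apply_moves", "kwargs": {"increments": [0.0003,-0.0025,0,0,0,0,0.0003,-0.0025,0,0,0,0,0.0003,-0.0025,0,0,0,0,0.0003,-0.0025,0,0,0,0,0.0003,-0.0025,0,0,0,0,0.0003,-0.0025,0,0,0,0,0.0003,-0.0025,0,0,0,0]}}

```text
t: 10.28
eef_pos: [0.5105, 0.026, 0.062]
ee_rot: [3.132, 0.0, -3.016]
force: [-0.4, 1.0, -0.2]
width: 0.0003
```

```bash
python3 st.py; python3 lv.py
```

```text
t 10.2833 x' 0.5097188749506429 y' -0.03781113615369178 z 0.061991764945905414 [ 3.13230352e+00  4.88346429e-04 -3.01644990e+00] Fy' 1.0336497292101452 [-0.36113663  0.99639936 -0.21001281]
wrist 0.67 [253.4 206.3] y' -0.062221733137874 x' 0.5100071507596267
side 0.78 [212.9 244.3] y' -0.06508604175981193 x' 0.5131953341106015
```

Call:
{"fn": "apply_moves", "kwargs": {"increments": [0.0003,-0.002,0,0,0,0,0.0003,-0.002,0,0,0,0,0.0002,-0.0015,0,0,0,0,0.0002,-0.001,0,0,0,0]}}

```text
t: 10.92
eef_pos: [0.5115, 0.0193, 0.0619]
ee_rot: [3.132, 0.0, -3.016]
force: [-1.1, 0.5, 0.6]
width: 0.0006
```

```bash
python3 st.py
```

```text
t 10.9167 x' 0.5099119627426385 y' -0.044614289285859976 z 0.061923907667000434 [ 3.13247819e+00  3.58457336e-04 -3.01614558e+00] Fy' 0.6658344765879604 [-1.10812591  0.53182868  0.64580294]
```

Call:
{"fn": "apply_moves", "kwargs": {"increments": [0.0002,-0.0015,0,0,0,0,0.0002,-0.001,0,0,0,0]}}

```text
t: 11.08
eef_pos: [0.5116, 0.0191, 0.062]
ee_rot: [3.128, 0.001, -3.018]
force: [-4.7, 9.5, 3.1]
width: 0.0003
```

```bash
python3 st.py
```

```text
t 11.0833 x' 0.5100200085057427 y' -0.04479317065545485 z 0.06199818985160939 [ 3.12842479e+00  1.15662642e-03 -3.01760322e+00] Fy' 10.034528981820536 [-4.72566327  9.51963352  3.13708533]
```

It's at the home stop: 10 N with no further travel. I'll back off, lift, and cross over to the right side of the lever.

Call:
{"fn": "apply_moves", "kwargs": {"increments": [-0.001,0.006,0,-0.008,0,0,-0.001,0.006,0,0,0,0,0,0,0.015,0,0,0,0,0,0.02,0,0,0,0,0,0.02,0,0,0,0,0,0,0,0,0,0.0018,-0.014,0,0,0,0,0.0018,-0.014,0,0,0,0,0.0018,-0.014,0,0,0,0,0.0012,-0.01,0,0,0,0,0,0,0,0,0,0,0,0,0,0,0,0]}}

```text
t: 12.08
eef_pos: [0.5157, -0.0209, 0.119]
ee_rot: [3.135, 0.0, -3.015]
force: [0.1, -0.1, 0.0]
width: 0.0001
```

```bash
python3 st.py; python3 lv.py
```

```text
t 12.0833 x' 0.5090460431480566 y' -0.08501051557572999 z 0.11903049526951337 [ 3.13522747e+00  2.32255706e-04 -3.01461833e+00] Fy' -0.06732395874010555 [ 0.05984334 -0.06033375  0.02165992]
scene 0.64 [242.1 148.2] y' -0.05867309467365084 x' 0.5109366334636535
side 0.62 [209.5 245.7] y' -0.0655546306210503 x' 0.5066658313754595
```

Lever is at home (about −0.060). I'll move 13 mm further right and then go down.

Call:
{"fn": "apply_moves", "kwargs": {"increments": [0.0015,-0.013,0,-0.006,0,0,0,0,0,0,0,0,0,0,-0.02,0,0,0,0,0,-0.02,0,0,0,0,0,-0.01,0,0,0,0,0,0,0,0,0,0,0,0,0,0,0]}}

```text
t: 12.97
eef_pos: [0.5187, -0.0338, 0.0688]
ee_rot: [-3.141, 0.003, -3.011]
force: [0.2, -1.1, 0.7]
width: 0.0005
```

```bash
python3 st.py
```

```text
t 12.9667 x' 0.5104549929749277 y' -0.09818940686341827 z 0.06879437019104337 [-3.14110610e+00  2.82204447e-03 -3.01088872e+00] Fy' -1.0754376488503856 [ 0.1620502  -1.06353211  0.68677884]
```

Call:
{"fn": "apply_moves", "kwargs": {"increments": [0,0,-0.006,0,0,0,-0.0005,0.004,0,0,0,0,-0.0005,0.004,0,0,0,0,-0.0005,0.004,0,0,0,0,0,0,0,0,0,0]}}

```text
t: 13.38
eef_pos: [0.5187, -0.0205, 0.0646]
ee_rot: [-3.141, 0.006, -3.011]
force: [-0.2, 0.7, 1.4]
width: 0.0005
```

```bash
python3 st.py
```

```text
t 13.3833 x' 0.5120743233179917 y' -0.08502104128379841 z 0.06462537886341671 [-3.14126326  0.00613961 -3.01107873] Fy' 0.7426553756065687 [-0.20087546  0.72325435  1.39385525]
```

Call:
{"fn": "apply_moves", "kwargs": {"increments": [-0.002,0,-0.003,0,0.005,-0.005,-0.0002,0.002,0,0,0,0,-0.0002,0.002,0,0,0,0,-0.0002,0.0015,0,0,0,0]}}

```text
t: 13.72
eef_pos: [0.5165, -0.0144, 0.0625]
ee_rot: [-3.142, 0.003, -3.015]
force: [1.4, -5.4, -1.9]
width: 0.0004
```

```bash
python3 st.py
```

```text
t 13.7167 x' 0.5106629762239208 y' -0.07864396327012116 z 0.062452165910120615 [-3.14153670e+00  2.50119903e-03 -3.01546924e+00] Fy' -5.569762542055616 [ 1.39276298 -5.43855359 -1.91400203]
```

Call:
{"fn": "apply_moves", "kwargs": {"increments": [-0.0002,0.002,0,0,0,0,-0.0002,0.002,0,0,0,0,-0.0002,0.002,0,0,0,0,-0.0002,0.002,0,0,0,0,-0.0002,0.002,0,0,0,0,-0.0002,0.0015,0,0,0,0,0,0,0,0,0,0]}}

```text
t: 14.3
eef_pos: [0.5152, -0.004, 0.0624]
ee_rot: [-3.139, 0.002, -3.016]
force: [0.4, 0.0, 0.4]
width: 0.0006
```

```bash
python3 st.py; python3 lv.py
```

```text
t 14.3 x' 0.5106945788363381 y' -0.06821062081910481 z 0.0623866980290446 [-3.13872945e+00  1.57733784e-03 -3.01612162e+00] Fy' -0.008499342202123887 [0.40746862 0.04263435 0.39713687]
scene 0.6 [247.7 149.8] y' -0.044527836531614726 x' 0.5148097126204159
```

Click 1. On to click 2.

Call:
{"fn": "apply_moves", "kwargs": {"increments": [-0.0002,0.002,0,0,0,0,-0.0002,0.002,0,0,0,0,-0.0002,0.002,0,0,0,0,-0.0002,0.002,0,0,0,0,-0.0002,0.002,0,0,0,0,-0.0002,0.002,0,0,0,0,-0.0002,0.002,0,0,0,0]}}

```text
t: 15.18
eef_pos: [0.5137, 0.0088, 0.0625]
ee_rot: [-3.136, 0.001, -3.017]
force: [2.7, -5.3, -1.6]
width: 0.0006
```

```bash
python3 st.py
```

```text
t 15.1833 x' 0.5107458994008065 y' -0.055284291467789994 z 0.062457205239498936 [-3.13599617e+00  6.07311545e-04 -3.01658711e+00] Fy' -5.625252490660755 [ 2.69695262 -5.33060177 -1.63918604]
```

Call:
{"fn": "apply_moves", "kwargs": {"increments": [-0.0002,0.002,0,0,0,0,-0.0002,0.002,0,0,0,0,-0.0002,0.002,0,0,0,0,-0.0002,0.0015,0,0,0,0,0,0,0,0,0,0]}}

```text
t: 15.6
eef_pos: [0.5128, 0.0169, 0.0624]
ee_rot: [-3.135, 0.0, -3.017]
force: [0.1, -0.2, 0.2]
width: 0.0006
```

```bash
python3 st.py; python3 lv.py
```

```text
t 15.6 x' 0.5109036120374536 y' -0.04712727128807677 z 0.0624009550994223 [-3.13535863e+00  4.49803306e-04 -3.01657169e+00] Fy' -0.20660339250395546 [ 0.08824905 -0.19713911  0.23836489]
wrist 0.54 [252.8 296.2] y' -0.024339181995540055 x' 0.511536345078215
```

Click 2 (lever at −0.024, force back to 0). On to click 3, with contact expected at about −0.038 and the snap at about −0.028.

Call:
{"fn": "apply_moves", "kwargs": {"increments": [-0.0002,0.002,0,0,0,0,-0.0002,0.002,0,0,0,0,-0.0002,0.002,0,0,0,0,-0.0002,0.002,0,0,0,0,-0.0002,0.002,0,0,0,0,-0.0002,0.002,0,0,0,0]}}

```text
t: 16.4
eef_pos: [0.5115, 0.0277, 0.0624]
ee_rot: [-3.133, -0.0, -3.017]
force: [2.1, -5.8, 0.2]
width: 0.0005
```

```bash
python3 st.py
```

```text
t 16.4 x' 0.5109245113627929 y' -0.03623831394746621 z 0.062447331044307365 [-3.13305581e+00 -4.33532877e-04 -3.01735535e+00] Fy' -6.0020795283257256 [ 2.13180392 -5.7814059   0.17295899]
```

Call:
{"fn": "apply_moves", "kwargs": {"increments": [-0.0002,0.0015,0,0,0,0,-0.0002,0.0015,0,0,0,0,-0.0002,0.0015,0,0,0,0,-0.0002,0.0015,0,0,0,0,0,0,0,0,0,0]}}

```text
t: 16.82
eef_pos: [0.5108, 0.033, 0.0624]
ee_rot: [-3.131, -0.001, -3.017]
force: [-0.0, 0.2, 0.3]
width: 0.0006
```

```bash
python3 st.py
```

```text
t 16.8167 x' 0.5109693669457681 y' -0.03090513580688551 z 0.062440181889723015 [-3.13069035e+00 -7.84080290e-04 -3.01726202e+00] Fy' 0.20758376140073076 [-0.04851573  0.20311988  0.34350923]
```

Force has dropped, so that's the third click. I'll retreat to the right, lift, and look.

Call:
{"fn": "apply_moves", "kwargs": {"increments": [0.001,-0.007,0,0,0,0,0.001,-0.007,0,0,0,0,0,0,0.02,0,0,0,0,0,0.03,0,0,0,0,0,0.035,0,0,0,0,0,0.035,0,0,0,0.002,-0.015,0.035,0,0,0,0.002,-0.015,0.02,0,0,0,0,0,0,0,0,0,0,0,0,0,0,0]}}

```text
t: 17.65
eef_pos: [0.5133, -0.0172, 0.2446]
ee_rot: [-3.131, -0.005, -3.017]
force: [-0.0, -0.4, -0.7]
width: 0.0006
```

```bash
python3 st.py; python3 lv.py; python3 - <<'E'
from h import *
for c in('scene','side'):
  for n,z in dict(dish=.06,spare_dish=0,bottle=0).items():
    for r in finder.landmark_of(c,n)[:1]: print(c,n,round(r['conf'],2),np.round(onz(c,r['point'],z),4))
A=cv2.resize(cv2.imread('pics/l_side.png')[160:330,130:330],None,fx=2.5,fy=2.5); B=cv2.resize(cv2.imread('pics/l_wrist.png'),None,fx=.58,fy=.58)
o=np.zeros((425,800,3),np.uint8); o[:A.shape[0],:500]=A; o[:B.shape[0],500:500+B.shape[1]]=B[:,:300]; cv2.imwrite('pics/fin.png',o)
E
```

```text
t 17.65 x' 0.507201268168619 y' -0.08103749208856167 z 0.2445898572078433 [-3.13114059 -0.0048321  -3.01711154] Fy' -0.3495760804887078 [-0.01505188 -0.35421638 -0.65621794]
scene 0.63 [266.1 153.1] y' 0.0006073771340868311 x' 0.5207995633296586
side 0.53 [202.4 219.9] y' -0.0036447016134138963 x' 0.5152914513292841
scene dish 0.9 [0.595  0.0619 0.06  ]
scene spare_dish 0.56 [0.5289 0.2636 0.    ]
scene bottle 0.84 [ 0.6545 -0.1317 -0.    ]
side spare_dish 0.82 [0.5294 0.2701 0.    ]
side bottle 0.97 [ 0.6518 -0.1352  0.    ]
```

View pics/fin.png

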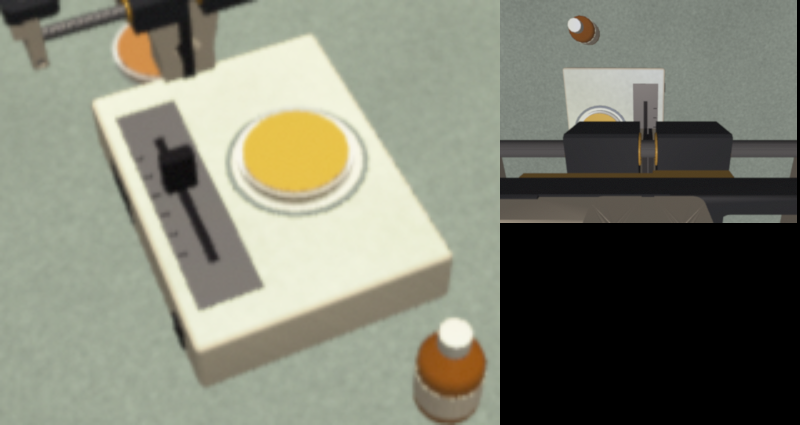

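The final picture shows the lever at (178,168), with the dish, spare dish and bottle where they were. I'll check the click by comparing the lever block's position in the starting and final side images.

```bash
python3 - <<'E'
from h import *
a=.125;xv=np.array([np.cos(a),np.sin(a),0]);yv=np.array([-np.sin(a),np.cos(a),0])
for c,fs in(('side',('b.png','l_side.png')),('scene',('a.png','l_scene.png'))):
  for f in fs:
    m=(cv2.imread('pics/'+f).max(2)<45).astype(np.uint8); m=cv2.morphologyEx(m,cv2.MORPH_OPEN,np.ones((4,4),np.uint8))
    n,l,st,ce=cv2.connectedComponentsWithStats(m); u,v=proj(c,.51*xv-.01*yv+[0,0,.08])
    j=min(range(1,n),key=lambda i:np.hypot(*(ce[i]-[u,v]))); print(f,st[j],ce[j])
  for s in(.04,.06,.08):
    P=np.array([proj(c,.51*xv+i*xv+(-.06+s+k)*yv+[0,0,z]) for i in(-.013,.013) for k in(-.007,.007) for z in(.063,.101)])
    print(c,s,'box',P.min(0).round(1),P.max(0).round(1))
E
```

```text
b.png [198 228  15  17 218] [205.23394495 235.79816514]
l_side.png [195 220  14  18 212] [201.77830189 228.48584906]
side 0.04 box [194.6 222.1] [212.3 245. ]
side 0.06 box [191.1 214.7] [208.6 237.3]
side 0.08 box [187.7 207.5] [205.1 229.9]
a.png [255 148   7  17 103] [258.15533981 156.47572816]
l_scene.png [263 149   7  17  98] [266.02040816 157.64285714]
scene 0.04 box [254.5 145.3] [261.5 164.2]
scene 0.06 box [262.5 145.9] [269.7 164.9]
scene 0.08 box [270.7 146.6] [277.9 165.6]
```

Both cameras show the lever exactly 20 mm beyond its starting position at click 2, which is click 3. The hand is clear, so I'll hand in.

```bash
python3 -c "
from station import arm
print(arm.job_done())"
```

```text
the job is handed in; nothing more can be done
None
```

The lever is seated at the third click from home, and I handed the job in at about 18 s on the robot's clock (the limit is 51 s).

- **To home:** the lever started in click 2. With the fingers closed, I pushed it right through two snaps to the home stop, where the force rose to 10 N with no more travel.
- **To the third click:** I lifted over the lever and pushed it left in steps of about 2 mm. There were three snaps, each a resistance of about 5–6 N dropping to zero. I stopped just after the third, about 10 mm of finger travel short of where the finger would touch the lever again. I then backed off and lifted clear.

**Last checks:**
- **Lever position:** in both fixed cameras the lever block had moved from its starting image position by what 20 mm of travel would give, so from click 2 to click 3.
- **Other objects:** the dish, spare dish and bottle were where they started, to within about 7 mm of network noise. The network did not find the dish in the last side picture, but it shows in place there.
- **Robot:** the measured force was about zero and the hand was well above the viewer.

**What disagreed:**
- **Fingertip length:** the camera images showed the closed fingertips about 17 mm behind the TCP, not 11 mm ahead as `arm.tips_ahead` says. My first approach therefore passed over the lever without touching it. I corrected the height before pushing.
- **Network readings:** the trained network's lever-top points were off by a few millimetres, and by up to about 10 mm across the slot in the scene camera. I relied on the block's image shift and the forces instead.

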